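Mark a bottle in the pedal press

TASK

Stand the slim, tallest reagent bottle upright in the V cradle of the marking press and let go of it, then slide the press's raised guard fully down by its handle. Only with the guard down, press the pedal to its stop so that the stamp bears on the bottle, keep it there for a second, and let the pedal spring back. Leave the bottle standing in the cradle behind the lowered guard, and do not shift or tip the other things on the bench.

Things in the scene. Friction and masses are not known exactly. Their poses are not given: they have to be found in the camera images.
- bottle_slim: the bottle to mark: closed white reagent bottle, red cap, slimmest and tallest of three in one row with a beaker, any order, centres 70 to 115 mm apart along y. Body 54 mm diameter, narrowing to the shoulder below the cap; cap (tight, good to hold it by) 34 mm diameter, from 112 to 130 mm above the underside; total height 130 mm; 0.2 to 0.4 kg. Origin: centre of the underside, z up
- press: marking press, fixed. Origin on the bench; x axis to its back, y to its left, z up; pedal at the front. Places in this frame, mm: grey bed x -120 to 80, y -160 to 160, 12 thick; V cradle at the left (y 79 to 147, |x| up to 50, 90 above the bench); white housing at the right (x -50 to 55, y -155 to -70, 110 high); guard posts at x -95, y -34 and 134, 160 high. Open from above
- cradle_seat (a point): where the bottle stands: (0, 75, 12) of the press, on top of the bed; axes as the press. A 54 mm bottle centred here just touches both 45-degree faces of the V, which are on its +y side, open to -y; so set it down 1 to 3 mm towards -y; the stamp pushes it home
- stamp: rubber-faced stamp 36 mm square, centre 60 mm above the bench, on a ram from the housing; the pedal drives it about 34 mm in +y of the press. At rest its face is 25 mm from the side of a bottle in the seat; at the pedal's stop it bears on the bottle through a spring with 3 to 6 N. Origin: back of the stamp, 13 mm behind the face
- guard_handle (a point): centre of the guard's black handle bar: 80 mm long along the press's y, 14 mm thick in x, 18 mm high, on two stems that leave 31 mm free under the bar; at (-95, 50) of the press, 145 mm above the bench when the guard is fully down
- guard (a joint): height of the clear, aluminium-framed guard (150 mm wide, 91 mm high, slides vertically between the posts) above its lowest position, m: 0 = fully down, 0.09 = top. Starts at 0.06 to 0.09. Friction (5 N) holds it where it is left; moving it down takes about 3 to 5 N, up 8 to 10 N
- pedal_pad (a point): centre of the top of the pedal's ribbed pad (76 mm in x, 70 mm in y), at (-160, -110, 60) of the press at rest; hinge axis along the press's y, 90 mm behind this point (x -70, z 54). At the stop the point is 22 mm lower and 2 mm farther back
- pedal (a joint): pedal angle, rad: 0 = at rest, grows as the pad is pressed down, 0.25 = stop. Springs back by itself. At the pad's centre it needs about 3 N to start and 11 to 16 N to sit on the stop
- bottle_wide: white reagent bottle with a blue cap, 62 mm diameter, 125 mm high, bystander. Origin: centre of the underside
- bottle_short: brown reagent bottle with a black cap, 58 mm diameter, 118 mm high, bystander. Origin: centre of the underside
- beaker: clear beaker 59 mm wide, 72 mm high, bystander. Origin: centre of the underside
- strip_box: small carton 82 x 38 x 20 mm lying near the bench's front edge, bystander. Origin: centre of the underside
- filter_flask: fixed flask with a funnel in its neck, tall obstacle behind the row of bottles: 130 mm wide at the foot, 90 mm at the funnel, 296 mm high in all. Origin: centre of the underside

How it is judged (in metres and radians):
On the way, in this order (a step that is already met when the one before it is completed fails the run):
1. the slim bottle stands upright in the cradle and has been let go (horizontal distance between bottle_slim and cradle_seat below 0.015 m and angle between bottle_slim's own z axis and vertical below 0.12 rad and height (world z) of bottle_slim below 0.022 m and contact force between the fingers and bottle_slim below 0.05 N), for 0.2 s.
2. the guard is fully down (horizontal distance between bottle_slim and cradle_seat below 0.015 m and angle between bottle_slim's own z axis and vertical below 0.12 rad and height (world z) of bottle_slim below 0.022 m and value of joint guard below 0.006 m), for 0.2 s.
3. the pedal is held on its stop, the stamp bearing on the bottle, guard down (all of step 2 and value of joint pedal above 0.235 rad and contact force between stamp and bottle_slim above 1 N), for 0.7 s.
At the end, for the whole second after the job is handed in: the slim bottle stands upright and at rest in the cradle (within 15 mm of the seat, tilted less than 0.12 rad), let go; the guard is within 6 mm of fully down; the pedal is back within 0.03 rad of rest (all of step 2 and contact force between the fingers and bottle_slim below 0.05 N and value of joint pedal below 0.03 rad and linear speed of bottle_slim below 0.02 m/s); the robot touches nothing.
It fails at once if the pedal is pressed (beyond 0.08 rad) while the guard is not down (more than 10 mm up) (value of joint pedal above 0.08 rad and value of joint guard above 0.01 m).
It fails at once if a bystander is shifted by more than 30 mm (distance of any of bottle_wide, bottle_short, beaker, strip_box from where it was at the start of the episode above 0.03 m).
It fails at once if a standing bystander is tipped by more than 0.5 rad (angle between any of bottle_wide, bottle_short, beaker's own z axis and vertical above 0.5 rad).
It also fails if it takes over 59 s, if anything falls off the work surface, if the arm or the gripper's body presses on something with over 40 N, if the wrist force passes 120 N, or if a joint passes its speed limit or range.

ROBOT

A 6-joint arm with a two-finger parallel gripper is mounted at the origin on a cart in front of the work surface, level with it; the furniture and walls round the work are solid. World frame = base frame: x ahead of the robot, y to its left, z up, the work surface at z = 0. Lengths are in m, angles in degrees, forces in N, time in s.
With the tool pointing down it reaches from about 0.35 to 0.875 m from the base axis. Payload 4.2 kg.
Tool frame: the origin (TCP) lies at the very end of the fingers, on their centre line; the grasp point (between the pads) lies 19 mm behind it; z points along the fingers, y is the line along which they close (so a half turn about z gives the same grasp; the last joint's range is limited). The gripper opens to 87 mm and grips with 3 to 60 N. Pads are 19 mm wide; open, the fingers measure 117 mm over their backs; the gripper's body (75 mm by 190 mm) begins 51 mm behind the grasp point.
Start: joints at [14.817, 22.042, 0.453, 0, -68.411, -14.817], TCP at [0.625, 0, 0.223] pointing down, gripper open.
Joint ranges: [-179.83, 179.83], [-69.29, 118.12], [-61.27, 80.66], [-181.25, 117.63], [-171.15, -9.14], [-177.46, 177.46]. Speed limits (degrees/s): [159.86, 159.86, 180, 180, 180, 180].

INTERFACE

Orientations are given as [roll, pitch, yaw] about the fixed x, y, z axes, in that order (R = Rz(yaw) Ry(pitch) Rx(roll)).
In Python, from workcell import robot, get_image, order gives the robot as it stands.
- The arm moves only by the shell command python3 -m jog 'ROWS'. ROWS is text: rows parted by semicolons, each of 5 numbers parted by spaces: the shift along the tool's x, y, z each as a share of 10 cm, from -1 to 1, then the turn about the tool's z as a share of pi/2 rad, from -1 to 1, then the closure, from -1 (fully open) to 1 (shut). A call has exactly 10 rows; each row is the pose to reach, as a shift and turn from the pose commanded when the call began, along the tool's axes at that moment; what a row does not reach only later rows make up. A row lasts 1/10 s, in which the tool goes at most 50 mm and 8.59 degrees, less where a joint would pass 70% of its speed; a pose out of reach is approached as far as the arm can. A call with a number of a shift or a turn outside -1 to 1 is refused whole. A call with a gripper value outside its range is refused whole. The fingers move at their own pace and stop on an object; the grip force is fixed at half the most. Time passes only in rows, so rows that repeat a pose let the fingers close, or fill a call up. It gives the time, the measured TCP pose, the force, the opening and the grip force at its end, in the units of the state.
- robot.get_state(): the state, without advancing time (a new reading comes with each control period).
- get_image(name): name is "scene" or "side" or "wrist"; returns a dict with "img" (384x512x3 uint8, blue, green, red), "fov_y" (degrees; the focal length in pixels is half the picture's height over the tangent of half this angle, whatever the lens; pixels are square), "cx", "cy" (the principal point, pixels), "rvec" (rotation vector, rad) and "tvec" (3), from world to camera coordinates, as OpenCV has them; the wrist camera has in their place "hand_eye" (4x4, takes a point from camera to tool coordinates, whose origin is the TCP and whose axes are the flange's). Camera axes: x right, y down, z forward; pixel columns grow to the right and rows downward; lengths in m; the calibration is good to about 2 mm. A picture is of the moment at which its call begins: read the wrist's pose just before it. There is no depth.
- order.job_done(): hands the job in; it is judged then, once.
The state is a dict: "time": time; "q": joint angles; "qvel": joint speeds; "effort": joint torques, N m; "ee_pos": TCP position; "tcp_rot": TCP orientation; "ft_force": force on the tool from outside, world axes, zero at the start; "moment": the same for the moment, N m; "width": finger opening in m; "finger_force": force on a finger pad.
Only numpy, scipy, OpenCV 4.12 (cv2) and the standard library are available. Lean on these libraries where they do the work, as an engineer would, in place of code of your own. Each camera call takes 0.05 s, during which the arm holds its last target. There are 200 camera calls.

## Working session

There is one attempt and no reset: what is moved stays moved. The work goes in short steps, Python scripts to look and compute and a shell command to move; the robot and the scene stay as the last step left them, time stands still between calls to the robot, and variables do not carry over. Pictures are saved under pics/ and viewed, at most 13 in all, crops included, and the job is handed in when it is done.

```bash
ls; mkdir -p pics; cat > h.py <<'E'
import numpy as np, cv2
from workcell import robot, get_image, order
def grab(n):
    s=robot.get_state(); d=get_image(n); d['state']=s; return d
def K(d):
    h,w=d['img'].shape[:2]; f=h/2/np.tan(np.radians(d['fov_y'])/2)
    return np.array([[f,0,d['cx']],[0,f,d['cy']],[0,0,1.]])
def pose(d): # cam centre, R cam->world
    if 'hand_eye' in d:
        from scipy.spatial.transform import Rotation as Ro
        T=np.eye(4);T[:3,:3]=Ro.from_euler('xyz',d['state']['tcp_rot'],degrees=True).as_matrix();T[:3,3]=d['state']['ee_pos']
        M=T@np.array(d['hand_eye']); return M[:3,3],M[:3,:3]
    R=cv2.Rodrigues(np.array(d['rvec'],float))[0]; return -R.T@np.array(d['tvec']).ravel(),R.T
def ray(d,u,v,z):
    c,R=pose(d); r=R@np.linalg.inv(K(d))@[u,v,1]; return c+r*(z-c[2])/r[2]
def proj(d,P):
    c,R=pose(d); p=(np.atleast_2d(P)-c)@R; p=p@K(d).T; return p[:,:2]/p[:,2:]
E
python3 - <<'E'
from h import *
import pickle
D={n:grab(n) for n in('scene','side','wrist')}
pickle.dump(D,open('d0.pkl','wb'))
for n in D: 
    cv2.imwrite(f'pics/{n}0.png',D[n]['img']); print(n,pose(D[n]),D[n]['fov_y'])
print(robot.get_state())
E
```

```text
pics
scene (array([-0.1496261 ,  0.72896054,  0.77736684]), array([[-0.72595318, -0.39305887,  0.56435513],
       [-0.68769403,  0.42476996, -0.58876769],
       [-0.00830075, -0.81552143, -0.57866734]])) 55.970355668405396
side (array([-0.29067459, -1.10962201,  0.74384184]), array([[ 0.81838241, -0.24478559,  0.51993292],
       [-0.57465834, -0.34190233,  0.74355268],
       [-0.0042447 , -0.90729423, -0.42047493]])) 43.364965642906256
wrist (array([ 0.62486801, -0.08106511,  0.38426283]), array([[-9.99998806e-01,  2.32927678e-04, -1.52792488e-03],
       [-2.24211962e-04,  9.56258923e-01,  2.92521490e-01],
       [ 1.52922815e-03,  2.92521484e-01, -9.56257728e-01]])) 71.72831548660221
{'time': 0.15, 'q': array([ 1.48160019e+01,  2.20810080e+01,  3.97886817e-01, -2.04738473e-02,
       -6.84124860e+01, -1.48183293e+01]), 'qvel': array([-0.03192455, -0.02055644,  0.21180041, -0.00857427, -0.01800226,
       -0.01284577]), 'effort': array([ 3.86667998e-04, -3.91052306e+01,  1.87588084e+01,  4.22235444e+00,
        1.23758311e-02, -1.38926293e-04]), 'ee_pos': array([6.24540117e-01, 6.82100978e-06, 2.21708101e-01]), 'tcp_rot': array([ 1.79902706e+02, -6.05994120e-03, -9.00098709e+01]), 'ft_force': array([-0.14008822,  0.44446033,  0.07984475]), 'moment': array([ 0.05359945,  0.00529697, -0.02628248]), 'finger_force': 0.0, 'width': 0.08731092300673694}
```

View pics/scene0.png

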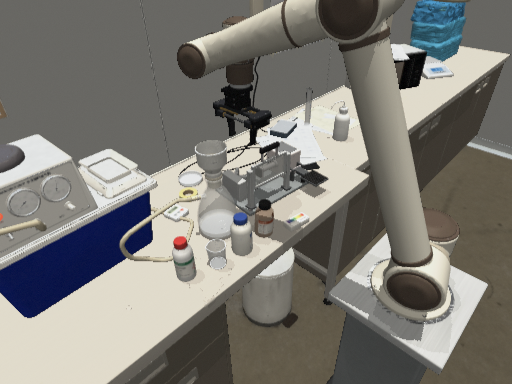

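View pics/side0.png

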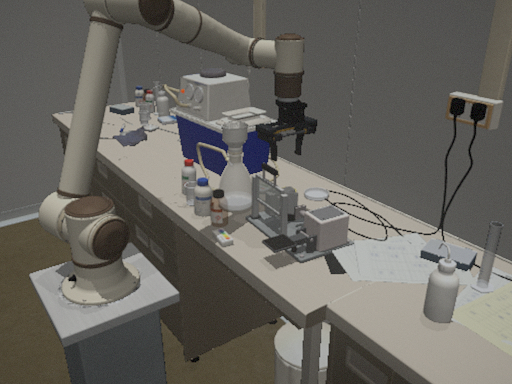

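The scene picture shows the row from left to right: red cap (180,241), beaker (217,250), blue cap (241,220) and brown (264,205). The press is behind at about (265,180), with the flask at (212,200). The side picture shows the red cap at (189,162), and the press at (300,220) with the housing at (325,228).

```bash
python3 - <<'E'
from h import *
import pickle
D=pickle.load(open('d0.pkl','rb'))
cv2.imwrite('pics/wrist0b.png',cv2.resize(D['wrist']['img'],(800,600),interpolation=cv2.INTER_CUBIC))
s=D['scene'];t=D['side']
def red(d,x0,y0,r=22):
    im=d['img'][y0-r:y0+r,x0-r:x0+r].astype(int); m=(im[...,2]>110)&(im[...,1]<70)&(im[...,0]<70)
    v,u=np.nonzero(m); return u.mean()+x0-r,v.mean()+y0-r,len(u)
a=red(s,180,243);b=red(t,189,163);print(a,b)
for d,p in((s,a),(t,b)): print(ray(d,p[0],p[1],.122))
# bottoms
a=cv2.resize(s['img'][130:250,200:340],None,fx=4,fy=4,interpolation=cv2.INTER_CUBIC)
b=cv2.resize(t['img'][150:270,215:365],None,fx=4,fy=4,interpolation=cv2.INTER_CUBIC)
h=min(a.shape[0],b.shape[0]); cv2.imwrite('pics/side_crop.png',b); cv2.imwrite('pics/scene_crop.png',a)
E
```

```text
(np.float64(179.3913043478261), np.float64(244.67391304347825), 46) (np.float64(188.36363636363637), np.float64(161.45454545454544), 33)
[0.46673349 0.38563238 0.122     ]
[0.48023557 0.37895427 0.122     ]
```

View pics/wrist0b.png

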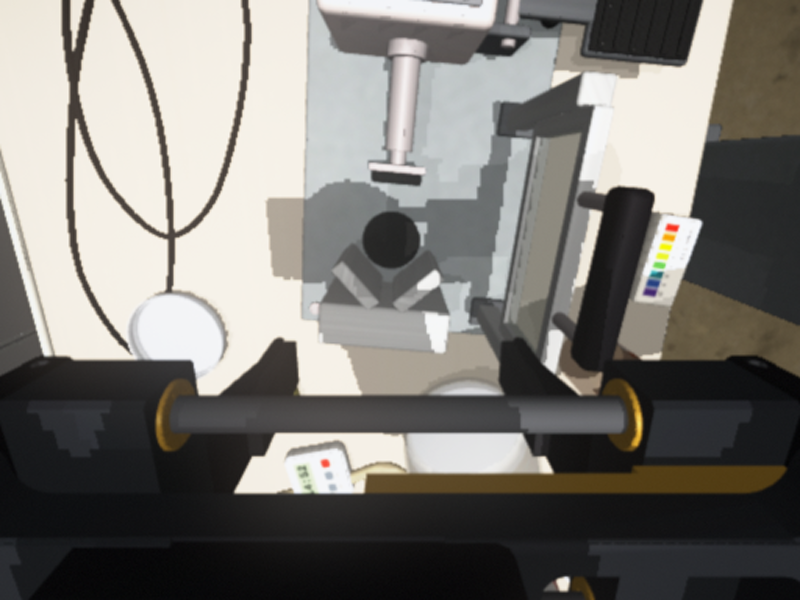

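View pics/side_crop.png

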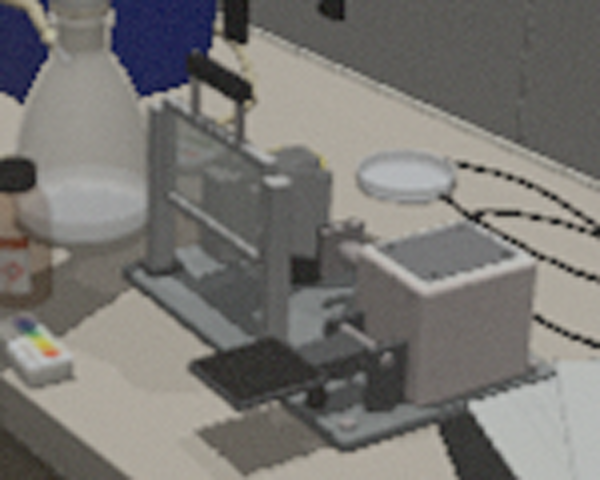

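The wrist picture (800 px wide) shows the press from above: seat disc (390,240), bed corner (302,320), right guard post top (597,90) and handle bar centre (613,280). The side crop shows post tops at (165,105) and (278,182), bed corners at (342,447), (553,372) and (125,268), and the handle at (219,77).

```bash
python3 - <<'E'
from h import *
import pickle
from scipy.optimize import least_squares
D=pickle.load(open('d0.pkl','rb'))
w=[((390,240),(0,75,12),0),((302,320),(80,160,12),0),((597,90),(-95,-34,160),0),((613,280),(-95,50,154),1),((400,173),(0,7,78),0)]
w=[(( a[0]*.64,a[1]*.64),b,g) for a,b,g in w]
sd=[((278,182),(-95,-34,160),0),((165,105),(-95,134,160),0),((342,447),(-120,-160,12),0),((553,372),(80,-160,12),0),((125,268),(-120,160,12),0),((219,77),(-95,50,145),1),((255,372),(-160,-110,60),0)]
sd=[((a[0]/4+215,a[1]/4+150),b,g) for a,b,g in sd]
def T(p,q,g):
    c,s=np.cos(p[2]),np.sin(p[2]); x,y,z=np.array(q)/1000
    return [p[0]+c*x-s*y,p[1]+s*x+c*y,z+g*p[3]]
def f(p): return np.concatenate([proj(D[n],T(p,q,g))[0]-a for n,l in(('wrist',w),('side',sd)) for a,q,g in l])
r=least_squares(f,[.65,-.1,0,.08],loss='soft_l1')
print(r.x,np.degrees(r.x[2]));print(f(r.x).reshape(-1,2).round(1))
for n,q,g in(('seat',(0,75,12),0),('handle',(-95,50,145),1),('pad',(-160,-110,60),0)): print(n,np.round(T(r.x,q,g),4))
# red bottle: joint triangulation + base
s,t=D['scene'],D['side']
print(least_squares(lambda P:np.r_[proj(s,P)[0]-(179.4,244.7),proj(t,P)[0]-(188.4,161.5)],[.47,.38,.12]).x)
for n,u,v in(('blue',241,220),('brown',264,205)): print(n,ray(s,u,v,.12))
print(proj(s,[.47,.385,0]),proj(t,[.47,.385,0]))
E
```

```text
[ 0.62416694 -0.09145432 -0.08253439  0.06101423] -4.728872159361852
[[ 0.9 -0.2]
 [-0.5  0.4]
 [ 0.2 -1.5]
 [-0.1  1.2]
 [-1.5 -8.3]
 [-0.8 -0.9]
 [-2.2 -0.4]
 [-0.5 -1.5]
 [ 1.  -1.1]
 [-2.6 -1.1]
 [-1.4  1.5]
 [-0.  -1.6]]
seat [ 0.6303 -0.0167  0.012 ]
handle [ 0.5336 -0.0338  0.206 ]
pad [ 0.4556 -0.1879  0.06  ]
[0.47661835 0.38124427 0.11629303]
blue [0.42227053 0.20818196 0.12      ]
brown [0.42131383 0.11472907 0.12      ]
[[184.87610356 275.85486129]] [[187.0359263  191.95748645]]
```

```bash
python3 - <<'E'
from h import *
import pickle
from scipy.optimize import least_squares
D=pickle.load(open('d0.pkl','rb'));s,t=D['scene'],D['side']
print('funnel',ray(s,212,147,.296),ray(t,235,127,.296))
print('flaskfoot',ray(s,217,226,.02),ray(t,237,203,.02))
print('beaker',ray(s,217,248,.072), 'box',ray(D['wrist'],670*.64,260*.64,.02))
E
python3 -m jog '0 0 -0.1 0.095 -1;0 0 -0.2 0.19 -1;-0.2 0 -0.3 0.285 -1;-0.3 0.1 -0.4 0.38 -1;-0.3 0.3 -0.5 0.475 -1;-0.3 0.6 -0.6 0.57 -1;-0.3 0.9 -0.7 0.665 -1;-0.3 1 -0.8 0.76 -1;-0.3 1 -0.8 0.855 -1;-0.3 1 -0.8 0.95 -1'
```

```text
funnel [0.54830814 0.187335   0.296     ] [0.53937478 0.15405543 0.296     ]
flaskfoot [0.54393266 0.20084529 0.02      ] [0.54619548 0.15989628 0.02      ]
beaker [0.42771612 0.29689013 0.072     ] box [3.80253330e-01 3.44421813e-04 2.00000000e-02]
time: 1.15
ee_pos: [0.5244, 0.0301, 0.3031]
tcp_rot: [180.0, 0.1, -175.8]
ft_force: [-0.4, 0.8, 0.6]
width: 0.0871
finger_force: 0.0
```

The flask is at about (0.545, 0.175). I'll go along the row at x≈0.45 and high enough to clear it.

```bash

python3 -m jog '0.1 0 0 0 -1;0.2 0 0 0 -1;0.4 0 0 0 -1;0.6 0.1 0 0 -1;0.75 0.2 0 0 -1;0.75 0.4 0 0 -1;0.75 0.6 0 0 -1;0.75 0.8 0 0 -1;0.75 1 0 0 -1;0.75 1 0 0 -1'
python3 -m jog '0 0.1 0 0 -1;0 0.2 0 0 -1;0 0.3 0 0 -1;0 0.4 0 0 -1;0 0.5 0 0 -1;0 0.6 0 0 -1;0 0.7 0 0 -1;0 0.8 0 0 -1;0 0.9 0 0 -1;0 1 0 0 -1'
python3 -m jog '0 0.2 0 0 -1;0 0.4 0 0 -1;0 0.6 0 0 -1;0 0.8 0 0 -1;0 1 0 0 -1;0 1 0 0 -1;0 1 0 0 -1;0 1 0 0 -1;0 1 0 0 -1;0 1 0 0 -1'
python3 - <<'E'
from h import *
d=grab('wrist');im=d['img'];cv2.imwrite('pics/w1.png',im)
print(robot.get_state()['ee_pos'],robot.get_state()['q'])
i=im.astype(int);m=(i[...,2]>110)&(i[...,1]<70)&(i[...,0]<70)
v,u=np.nonzero(m);print(len(u),np.median(u),np.median(v),ray(d,np.median(u),np.median(v),.13))
n,l,st,c=cv2.connectedComponentsWithStats(m.astype(np.uint8))
for k in range(1,n):
    if st[k,4]>30: print(st[k],c[k],ray(d,*c[k],.13))
E
```

```text
time: 2.15
ee_pos: [0.4416, 0.125, 0.3024]
tcp_rot: [180.0, -0.0, -175.2]
ft_force: [-0.2, 0.4, -0.2]
width: 0.0867
finger_force: 0.0
time: 3.15
ee_pos: [0.4344, 0.2244, 0.3025]
tcp_rot: [-180.0, -0.0, -175.5]
ft_force: [-0.2, 0.4, -0.2]
width: 0.0867
finger_force: 0.0
time: 4.15
ee_pos: [0.4268, 0.3227, 0.3028]
tcp_rot: [180.0, 0.0, -175.5]
ft_force: [-0.3, -0.1, 0.2]
width: 0.0867
finger_force: 0.0
[0.42673415 0.3227668  0.30276132] [ 5.44791809e+01  1.04559173e+01 -4.22415015e+00 -1.21338316e-03
 -7.53038575e+01 -1.40017120e+02]
416 292.0 206.0 [0.47198174 0.37618619 0.13      ]
[280 196  24  23 412] [291.72087379 206.41747573] [0.47261083 0.37588187 0.13      ]
```

View pics/w1.png

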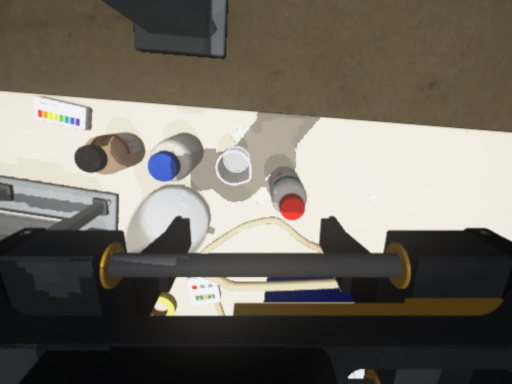

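The wrist picture shows the red cap at (292,206), with the beaker at (234,165) and blue and brown to the left. That puts the cap at about (0.473, 0.377).

```bash

python3 -m jog '-0.1 0.1 0 0 -1;-0.2 0.2 0 0 -1;-0.3 0.3 0.1 0 -1;-0.4 0.4 0.2 0 -1;-0.5 0.5 0.35 0 -1;-0.5 0.5 0.5 0 -1;-0.5 0.5 0.7 0 -1;-0.5 0.5 0.9 0 -1;-0.5 0.5 1 0 -1;-0.5 0.5 1 0 -1'
python3 - <<'E'
from h import *
d=grab('wrist');im=d['img'];cv2.imwrite('pics/w2.png',im)
s=robot.get_state();print(s['ee_pos'],s['tcp_rot'])
i=im.astype(int);m=(i[...,2]>100)&(i[...,1]<70)&(i[...,0]<70)
n,l,st,c=cv2.connectedComponentsWithStats(m.astype(np.uint8))
for k in range(1,n):
    if st[k,4]>30: print(st[k],c[k],ray(d,*c[k],.13))
P=s['ee_pos'];print(proj(d,[P[0],P[1],.13]))
E
```

```text
time: 5.2
ee_pos: [0.472, 0.3763, 0.2001]
tcp_rot: [-179.8, -0.2, -175.5]
ft_force: [-0.4, 0.4, -1.0]
width: 0.0872
finger_force: 0.0
[0.47268    0.3768134  0.20174596] [-1.79909220e+02 -5.47279658e-02 -1.75495854e+02]
[239 183  36  34 926] [256.04859611 199.42116631] [0.47469096 0.37688517 0.13      ]
[[256.14458184 197.37685134]]
```

View pics/w2.png

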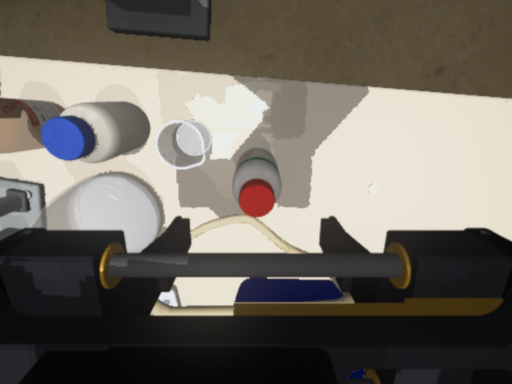

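The cap at (256,199) sits right between the fingers, so I'll descend and grip it.

```bash

python3 -m jog '-0.02 0 0.12 0 -1;-0.02 0 0.24 0 -1;-0.02 0 0.36 0 -1;-0.02 0 0.48 0 -1;-0.02 0 0.6 0 -1;-0.02 0 0.72 0 -1;-0.02 0 0.84 0 -1;-0.02 0 0.96 0 -1;-0.02 0 0.96 0 -1;-0.02 0 0.96 0 0'
python3 -m jog '0 0 0 0 1;0 0 0 0 1;0 0 0 0 1;0 0 0 0 1;0 0 0 0 1;0 0 0 0 1;0 0 0 0 1;0 0 0 0 1;0 0 0 0 1;0 0 0 0 1'
```

```text
time: 6.25
ee_pos: [0.4747, 0.3772, 0.1064]
tcp_rot: [-180.0, -0.0, -175.5]
ft_force: [0.8, -0.1, -0.8]
width: 0.0842
finger_force: 0.0
time: 7.25
ee_pos: [0.4746, 0.3773, 0.1066]
tcp_rot: [180.0, 0.0, -175.5]
ft_force: [-0.8, 0.5, 0.5]
width: 0.0334
finger_force: 29.0
```

```bash

python3 -m jog '0 0 -0.05 0 1;0 0 -0.15 0 1;0 0 -0.25 0 1;0 0 -0.4 0 1;0 0 -0.55 0.01 1;0 0 -0.7 0.02 1;0 0 -0.85 0.03 1;0 0 -0.95 0.04 1;0 0 -1 0.05 1;0 0 -1 0.05 1'
python3 -m jog '0.05 0 -0.1 0 1;0.1 0 -0.2 0 1;0.15 0 -0.3 0 1;0.2 0 -0.4 0 1;0.25 0 -0.5 0 1;0.3 0 -0.6 0 1;0.35 0 -0.7 0 1;0.4 0 -0.8 0 1;0.44 0 -0.95 0 1;0.44 0 -1 0 1'
python3 -m jog '0 -0.1 -0.1 0 1;0 -0.2 -0.2 0 1;0 -0.3 -0.3 0 1;0 -0.4 -0.4 0 1;0 -0.5 -0.45 0 1;0 -0.6 -0.45 0 1;0 -0.7 -0.45 0 1;0 -0.8 -0.45 0 1;0 -0.9 -0.45 0 1;0 -1 -0.45 0 1'
```

```text
time: 8.25
ee_pos: [0.4747, 0.3774, 0.2074]
tcp_rot: [179.9, 0.1, 180.0]
ft_force: [0.7, 0.3, -3.1]
width: 0.0328
finger_force: 29.0
time: 9.25
ee_pos: [0.4306, 0.3776, 0.3089]
tcp_rot: [179.9, 0.1, -180.0]
ft_force: [-0.4, 0.6, -2.2]
width: 0.033
finger_force: 29.0
time: 10.25
ee_pos: [0.4305, 0.2762, 0.3513]
tcp_rot: [-180.0, -0.0, 180.0]
ft_force: [-0.3, -0.7, -2.7]
width: 0.0331
finger_force: 29.1
```

```bash

python3 -m jog '0 -0.1 0 0 1;0 -0.2 0 0 1;0 -0.3 0 0 1;0 -0.4 0 0 1;0 -0.5 0 0 1;0 -0.6 0 0 1;0 -0.7 0 0 1;0 -0.8 0 0 1;0 -0.9 0 0 1;0 -1 0 0 1'
python3 -m jog '0 -0.1 0 0 1;0 -0.2 0 0 1;0 -0.3 0 0 1;0 -0.4 0 0 1;0 -0.5 0 0 1;0 -0.6 0 0 1;0 -0.7 0 0 1;0 -0.8 0 0 1;0 -0.9 0 0 1;0 -1 0 0 1'
python3 -m jog '-0.1 -0.1 0 0 1;-0.2 -0.2 0 0 1;-0.3 -0.3 0 0 1;-0.4 -0.4 0 0 1;-0.5 -0.5 0 0 1;-0.6 -0.6 0 0 1;-0.7 -0.7 0 0 1;-0.8 -0.8 0 0 1;-0.9 -0.9 0 0 1;-1 -0.97 0 0 1'
python3 -m jog '-0.1 0 0 0 1;-0.2 0 0 0 1;-0.3 0 0 0 1;-0.4 0 0 0 1;-0.5 0 0 0 1;-0.6 0 0 0 1;-0.7 0 0 0 1;-0.85 0 0 0 1;-1 0 0 0 1;-1 0 0 0 1'
python3 - <<'E'
from h import *
d=grab('wrist');im=d['img'];cv2.imwrite('pics/w3.png',cv2.resize(im,(800,600)))
s=robot.get_state();print(s['ee_pos'],s['tcp_rot'],s['q'])
print(proj(d,[.6303,-.0167,.012])*1.5625)
E
```

```text
time: 11.25
ee_pos: [0.4306, 0.1763, 0.3516]
tcp_rot: [180.0, 0.0, -180.0]
ft_force: [-0.6, -0.4, -2.1]
width: 0.0331
finger_force: 29.1
time: 12.25
ee_pos: [0.4306, 0.0763, 0.3516]
tcp_rot: [180.0, 0.0, 180.0]
ft_force: [0.4, -0.2, -3.1]
width: 0.033
finger_force: 29.1
time: 13.25
ee_pos: [0.5314, -0.0208, 0.3515]
tcp_rot: [-180.0, -0.0, 180.0]
ft_force: [1.4, 1.1, -3.3]
width: 0.0333
finger_force: 29.3
time: 14.25
ee_pos: [0.6322, -0.0197, 0.3503]
tcp_rot: [-180.0, -0.1, 180.0]
ft_force: [0.5, -0.5, -3.3]
width: 0.0332
finger_force: 29.5
[ 0.63119094 -0.01978024  0.35050925] [-1.79990914e+02 -1.02742371e-01  1.79988843e+02] [ 1.28559697e+01  1.97818583e+01  1.50010863e+01 -1.40691733e-02
 -8.53214139e+01 -1.02865959e+02]
[[401.01790336 233.12663197]]
```

View pics/w3.png

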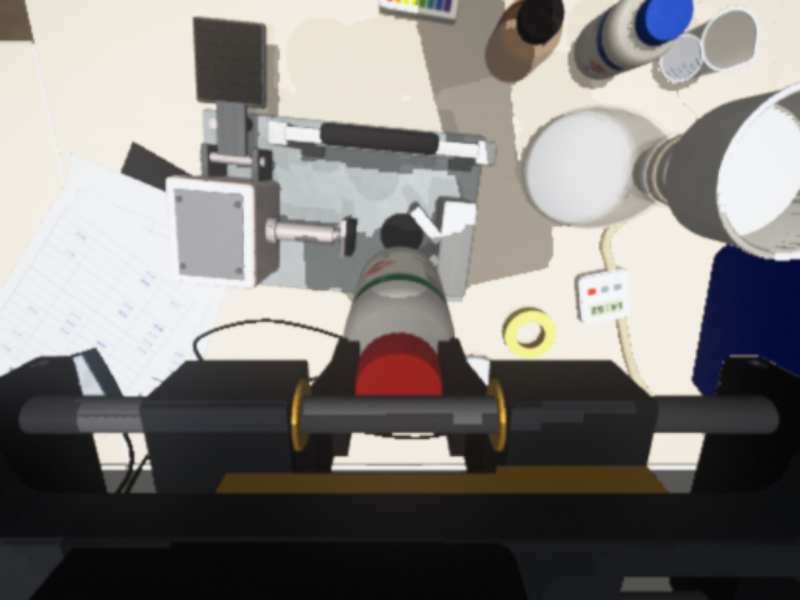

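The wrist picture shows the bottle held upright over the bed and the seat disc at (402,232), against a predicted (401,233), so I'll lower it.

```bash

python3 -m jog '0.01 -0.01 0.1 0 1;0.01 -0.01 0.2 0 1;0.01 -0.01 0.3 0 1;0.01 -0.01 0.4 0 1;0.01 -0.01 0.5 0 1;0.01 -0.01 0.6 0 1;0.01 -0.01 0.7 0 1;0.01 -0.01 0.8 0 1;0.01 -0.01 0.9 0 1;0.01 -0.01 1 0 1'
python3 -m jog '0 0 0.1 0 1;0 0 0.2 0 1;0 0 0.3 0 1;0 0 0.4 0 1;0 0 0.5 0 1;0 0 0.6 0 1;0 0 0.7 0 1;0 0 0.8 0 1;0 0 0.9 0 1;0 0 1 0 1'
python3 -m jog '0 0 0.03 0 1;0 0 0.06 0 1;0 0 0.09 0 1;0 0 0.12 0 1;0 0 0.15 0 1;0 0 0.18 0 1;0 0 0.21 0 1;0 0 0.24 0 1;0 0 0.27 0 1;0 0 0.3 0 1'
```

```text
time: 15.3
ee_pos: [0.6296, -0.0209, 0.2507]
tcp_rot: [-180.0, 0.0, 180.0]
ft_force: [-0.6, -0.2, -3.5]
width: 0.0332
finger_force: 29.5
time: 16.3
ee_pos: [0.6297, -0.0208, 0.1507]
tcp_rot: [-180.0, 0.0, -180.0]
ft_force: [0.1, 0.4, -2.3]
width: 0.0332
finger_force: 29.5
time: 17.3
ee_pos: [0.6296, -0.0209, 0.1213]
tcp_rot: [-180.0, 0.0, 180.0]
ft_force: [-0.2, 0.3, -3.3]
width: 0.0333
finger_force: 29.5
```

```bash

python3 -m jog '0 0 0.005 0 1;0 0 0.01 0 1;0 0 0.015 0 1;0 0 0.02 0 1;0 0 0.02 0 1;0 0 0.025 0 1;0 0 0.025 0 1;0 0 0.03 0 1;0 0 0.03 0 1;0 0 0.03 0 1'
```

```text
time: 18.3
ee_pos: [0.6296, -0.0209, 0.1186]
tcp_rot: [-180.0, 0.0, -180.0]
ft_force: [-0.1, -0.0, -2.5]
width: 0.0333
finger_force: 29.5
```

```bash

python3 -m jog '0 0 0.005 0 1;0 0 0.005 0 1;0 0 0.01 0 1;0 0 0.01 0 1;0 0 0.015 0 1;0 0 0.015 0 1;0 0 0.015 0 1;0 0 0.015 0 1;0 0 0.015 0 1;0 0 0.015 0 1'
```

```text
time: 19.3
ee_pos: [0.6303, -0.0209, 0.1185]
tcp_rot: [-180.0, 0.1, -180.0]
ft_force: [-1.6, -0.4, 5.6]
width: 0.0331
finger_force: 29.8
```

The bottle has touched down, so I'll release it and rise.

```bash

python3 -m jog '0 0 -0.01 0 0.6;0 0 -0.01 0 0.2;0 0 -0.01 0 0;0 0 -0.01 0 -0.3;0 0 -0.01 0 -0.6;0 0 -0.01 0 -0.6;0 0 -0.01 0 -0.6;0 0 -0.01 0 -0.6;0 0 -0.01 0 -0.6;0 0 -0.01 0 -0.6'
python3 -m jog '0 0 -0.03 0 -0.6;0 0 -0.1 0 -0.6;0 0 -0.2 0 -0.6;0 0 -0.3 0 -0.6;0 0 -0.4 0 -0.6;0 0 -0.5 0 -0.6;0 0 -0.6 0 -0.6;0 0 -0.75 0 -0.6;0 0 -0.9 0 -0.6;0 0 -1 0 -0.6'
python3 -m jog '0 0 -0.1 0 -0.6;0 0 -0.2 0 0;0 0 -0.3 0 0.5;0 0 -0.3 0 1;0 0 -0.3 0 1;0 0 -0.3 0 1;0 0 -0.3 0 1;0 0 -0.3 0 1;0 0 -0.3 0 1;0 0 -0.3 0 1'
python3 - <<'E'
from h import *
d=grab('wrist');im=d['img'];cv2.imwrite('pics/w4.png',cv2.resize(im,(800,600)))
s=robot.get_state();print(s['ee_pos'],s['tcp_rot'],s['width'])
for P in ([.6303,-.0167,.142],[.5336,-.0338,.215]):print(proj(d,P)*1.5625)
E
```

```text
time: 20.3
ee_pos: [0.6296, -0.0208, 0.118]
tcp_rot: [180.0, 0.0, -180.0]
ft_force: [0.3, -0.5, -1.0]
width: 0.069
finger_force: 0.0
time: 21.3
ee_pos: [0.63, -0.0209, 0.2198]
tcp_rot: [180.0, 0.1, -180.0]
ft_force: [0.5, -0.8, 0.1]
width: 0.0694
finger_force: 0.0
time: 22.3
ee_pos: [0.6296, -0.0209, 0.2479]
tcp_rot: [-180.0, -0.0, 180.0]
ft_force: [-0.1, -0.4, 1.4]
width: 0.0059
finger_force: 0.0
[ 0.62957156 -0.02089005  0.24800232] [-1.79996891e+02 -5.46470006e-03  1.79999862e+02] 0.0035382393027543176
[[405.01806732 290.60297024]]
[[369.92360295 128.14131259]]
```

View pics/w4.png

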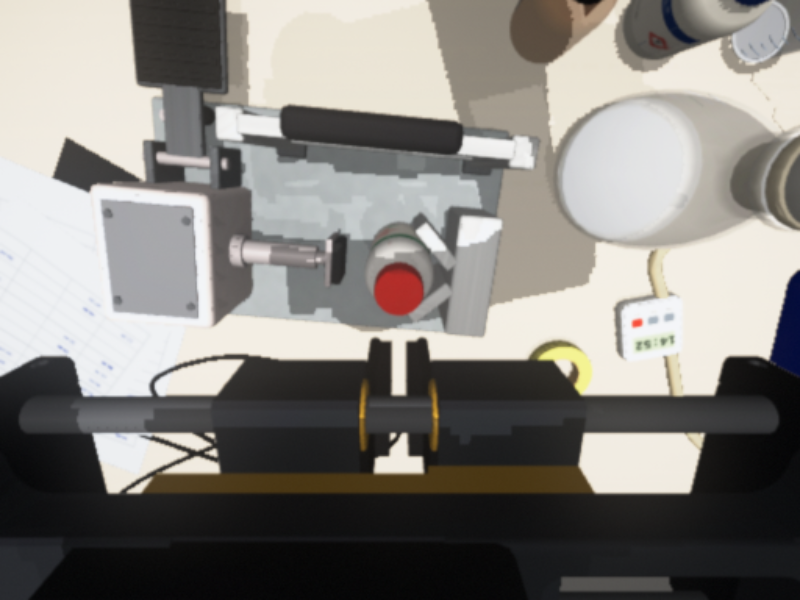

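The bottle stands in the cradle (cap at 400,288) and the handle centre at (372,130) matches the prediction. Next I'll go over the handle and push down.

```bash

python3 -m jog '0.1 -0.01 0 0 1;0.2 -0.03 0 0 1;0.3 -0.04 0 0 1;0.4 -0.06 0 0 1;0.5 -0.08 0 0 1;0.6 -0.1 0 0 1;0.7 -0.12 0 0 1;0.8 -0.13 0 0 1;0.9 -0.13 0 0 1;0.96 -0.13 0 0 1'
python3 -m jog '0 0 0.1 0 1;0 0 0.2 0 1;0 0 0.25 0 1;0 0 0.3 0 1;0 0 0.35 0 1;0 0 0.4 0 1;0 0 0.45 0 1;0 0 0.5 0 1;0 0 0.55 0 1;0 0 0.6 0 1'
```

```text
time: 23.35
ee_pos: [0.5326, -0.0339, 0.2482]
tcp_rot: [180.0, 0.0, -180.0]
ft_force: [-0.6, 0.3, 0.2]
width: 0.0008
finger_force: 0.0
time: 24.35
ee_pos: [0.5335, -0.034, 0.1877]
tcp_rot: [-180.0, -0.0, 180.0]
ft_force: [-2.0, 0.2, 2.5]
width: 0.0004
finger_force: 1.4
```

```bash

python3 -m jog '0 0 0.04 0 1;0 0 0.08 0 1;0 0 0.12 0 1;0 0 0.16 0 1;0 0 0.2 0 1;0 0 0.24 0 1;0 0 0.28 0 1;0 0 0.31 0 1;0 0 0.33 0 1;0 0 0.34 0 1'
```

```text
time: 25.35
ee_pos: [0.5337, -0.0339, 0.1544]
tcp_rot: [-180.0, 0.0, -180.0]
ft_force: [-3.5, 0.4, 7.8]
width: -0.0
finger_force: 4.3
```

```bash

python3 -m jog '0 0 0.005 0 1;0 0 0.01 0 1;0 0 0.015 0 1;0 0 0.015 0 1;0 0 0.015 0 1;0 0 0.015 0 1;0 0 0.015 0 1;0 0 0.015 0 1;0 0 0.015 0 1;0 0 0.015 0 1'
python3 -m jog '0 0 -0.02 0 1;0 0 -0.06 0 1;0 0 -0.15 0 1;0 0 -0.3 0 1;0 0 -0.4 0 1;0.1 -0.1 -0.4 0 1;0.2 -0.25 -0.4 0 1;0.3 -0.4 -0.4 0 1;0.4 -0.55 -0.4 0 1;0.5 -0.7 -0.4 0 1'
python3 - <<'E'
from h import *
d=grab('side');im=d['img'];
cv2.imwrite('pics/s5.png',cv2.resize(im[150:270,215:365],None,fx=4,fy=4,interpolation=cv2.INTER_CUBIC))
E
```

```text
time: 26.35
ee_pos: [0.5337, -0.0339, 0.1544]
tcp_rot: [-180.0, 0.1, -180.0]
ft_force: [-5.6, 0.4, 10.8]
width: 0.0004
finger_force: 5.5
time: 27.35
ee_pos: [0.4821, -0.1055, 0.1922]
tcp_rot: [-180.0, -0.0, 180.0]
ft_force: [-0.5, 0.0, 1.2]
width: 0.0005
finger_force: 0.0
```

View pics/s5.png

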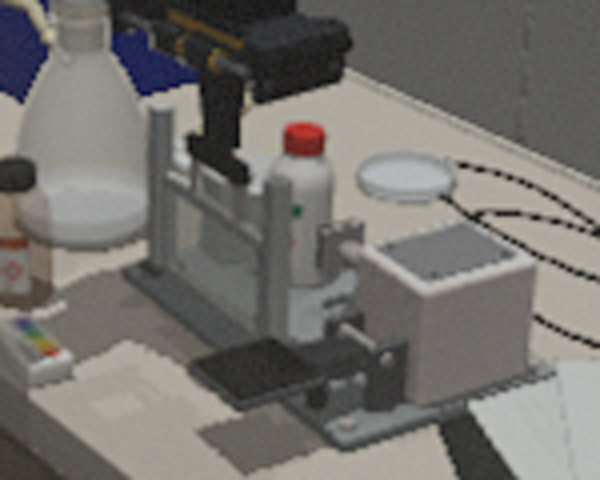

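The side picture shows the guard fully down (handle at 219,160) and the bottle upright behind it. The pedal is next.

```bash

python3 -m jog '0.05 -0.15 0 0 1;0.1 -0.3 0 0 1;0.15 -0.45 0 0 1;0.2 -0.6 0.1 0 1;0.25 -0.75 0.2 0 1;0.27 -0.83 0.35 0 1;0.27 -0.83 0.5 0 1;0.27 -0.83 0.7 0 1;0.27 -0.83 0.9 0 1;0.27 -0.83 1 0 1'
python3 -m jog '0 0 0.1 0 1;0 0 0.2 0 1;0 0 0.25 0 1;0 0 0.3 0 1;0 0 0.34 0 1;0 0 0.38 0 1;0 0 0.42 0 1;0 0 0.45 0 1;0 0 0.48 0 1;0 0 0.5 0 1'
```

```text
time: 28.4
ee_pos: [0.455, -0.1874, 0.0909]
tcp_rot: [180.0, -0.2, 179.9]
ft_force: [-0.7, -0.1, -0.8]
width: 0.0007
finger_force: 0.0
time: 29.4
ee_pos: [0.4573, -0.187, 0.0439]
tcp_rot: [-180.0, 0.1, -179.9]
ft_force: [-2.0, 1.8, 11.5]
width: 0.0005
finger_force: 6.2
```

```bash

python3 -m jog '0 0 0.01 0 1;0 0 0.02 0 1;0 0 0.03 0 1;0 0 0.04 0 1;0 0 0.05 0 1;0 0 0.06 0 1;0 0 0.07 0 1;0 0 0.08 0 1;0 0 0.08 0 1;0 0 0.08 0 1'
```

```text
time: 30.4
ee_pos: [0.4581, -0.1871, 0.0395]
tcp_rot: [-179.9, 0.2, -179.8]
ft_force: [-9.4, 6.0, 34.9]
width: 0.0005
finger_force: 18.1
```

```bash

python3 -m jog '0 0 -0.01 0 1;0 0 -0.01 0 1;0 0 -0.01 0 1;0 0 -0.01 0 1;0 0 -0.01 0 1;0 0 -0.01 0 1;0 0 -0.01 0 1;0 0 -0.01 0 1;0 0 -0.01 0 1;0 0 -0.01 0 1'
python3 - <<'E'
from h import *
d=grab('side');im=d['img'];
cv2.imwrite('pics/s6.png',cv2.resize(im[150:270,215:365],None,fx=4,fy=4,interpolation=cv2.INTER_CUBIC))
E
```

```text
time: 31.4
ee_pos: [0.4581, -0.1871, 0.0397]
tcp_rot: [-179.9, 0.2, -179.9]
ft_force: [-7.2, 4.7, 28.9]
width: 0.0004
finger_force: 14.9
```

View pics/s6.png

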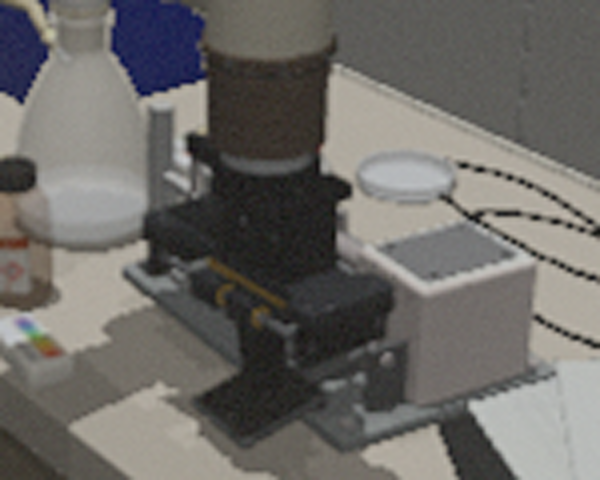

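The picture shows the pad tilted down under the fingers. Its height didn't change when the force fell by 6 N, so it is on the stop, and it has been held for more than 1 s. Now I'll release it and back off.

```bash

python3 -m jog '0 0 -0.03 0 1;0 0 -0.06 0 1;0 0 -0.1 0 1;0 0 -0.15 0 1;0 0 -0.22 0 1;0 0 -0.32 0 1;0 0 -0.45 0 1;0 0 -0.6 0 1;0 0 -0.8 0 1;0 0 -1 0 1'
python3 -m jog '0.05 -0.05 -0.2 0 1;0.1 -0.1 -0.4 0 1;0.2 -0.2 -0.6 0 1;0.2 -0.3 -0.8 0 1;0.2 -0.4 -1 0 1;0.2 -0.4 -1 0 1;0.2 -0.4 -1 0 1;0.2 -0.4 -1 0 1;0.2 -0.4 -1 0 1;0.2 -0.4 -1 0 1'
python3 - <<'E'
from h import *
d=grab('side');im=d['img'];
cv2.imwrite('pics/s7.png',cv2.resize(im[150:270,215:365],None,fx=4,fy=4,interpolation=cv2.INTER_CUBIC))
E
```

```text
time: 32.45
ee_pos: [0.4565, -0.1868, 0.1363]
tcp_rot: [180.0, -0.0, 180.0]
ft_force: [0.2, -0.8, -0.0]
width: 0.0004
finger_force: 0.0
time: 33.45
ee_pos: [0.4363, -0.2265, 0.2348]
tcp_rot: [180.0, -0.1, -180.0]
ft_force: [0.0, -0.1, 0.8]
width: 0.0003
finger_force: 0.0
```

View pics/s7.png

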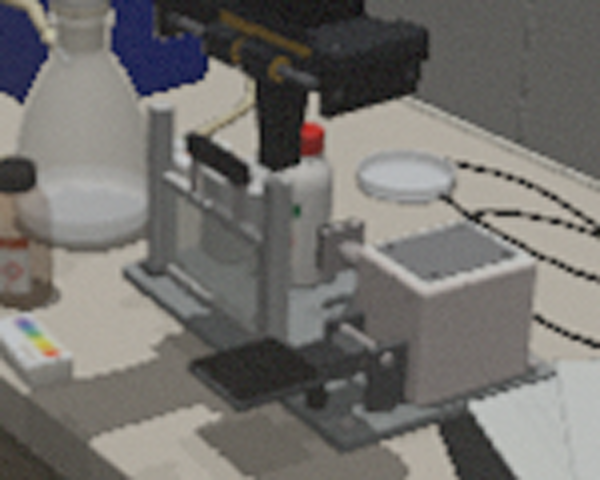

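The pedal has sprung back, the guard is down and the bottle is upright in the cradle.

```bash
python3 -c "
from workcell import order
print(order.job_done())"
```

```text
the job is handed in; nothing more can be done
None
```

The job is handed in at about 33 s of the 59 s allowed: the slim bottle stands upright in the cradle, the guard is fully down, the pedal was held on its stop for over a second and has sprung back, and nothing else was seen to move; the hand-in gave no verdict, and the stamp's contact was inferred from the pedal being on its stop.

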